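# Close and lock the pastry keeper

### The job

Close the pastry keeper and lock it: push the red knob along its L-shaped slot to the corner, so that the blue shutter covers the biscuits, then push it sideways to the very end of the short leg beside the green spot. Only push the knob with the outside of the fingers, without gripping, lifting or forcing it, and leave the jars, shaker and glass standing round the keeper alone.

Things in the scene. Friction and masses are not known exactly. Their poses are not given: they have to be found in the camera images.
- keeper: Fixed low wooden box, flat white top 90 mm up. Origin on the worktop; it spans x -112..112, y -180..150 mm, z up. At +y an opening (x -60..60, y 0..126 mm) over biscuits; at -y a closed deck with an L-shaped slot 15 mm wide, grey edging 0.6 mm proud. Long leg along +y at x -17.5, centre line y -158 to -42 mm; short leg from that corner along +x to x 17.5 mm. Only the knob stands up from the deck.
- corner (a point): Middle of the slot's corner, on the deck's top face (90 mm above the worktop). Axes as the keeper's.
- slot_end (a point): Middle of the slot's closed end in the short leg, where the knob is locked, on the deck's top face (90 mm up). It lies 35 mm in the keeper's +x from the corner; a flat green spot lies 33 mm beyond it on the deck. Axes as the keeper's.
- knob (a point): Centre of the top of the red round upright knob, 26 mm in diameter; its underside is 3 mm and its top 32 mm above the deck. It sits on a 10 mm steel pin that runs in the slot and carries the blue shutter under the deck. It does not turn. Axes as the keeper's. A push of 3 to 6 N moves it; keep well under 35 N.
- shutter (a joint): Travel of knob and shutter along the long leg, m, growing in the keeper's +y: 0 fully open, 0.116 in line with the short leg, stop at 0.1185 against the slot's side (2.5 mm play each way). The pin enters the short leg only between about 0.1135 and 0.1185. About 2 N of friction, light damping; stays where it is left. Starts between 0 and 0.03.
- cross (a joint): Travel of knob and shutter sideways, m, growing in the keeper's +x: 0 on the long leg's centre line, 0.035 at slot_end, stop at 0.0375 against the slot's end (2.5 mm play). Free only at the corner. About 2 N of friction; it stays where it is left.
- lift (a joint): How far knob and shutter have been pulled up, m: 0 as they lie, at most 0.015 under the deck. They weigh 0.6 to 1.0 kg and it takes about 10 to 14 N to lift them, they drop back when let go. Pushing needs no lifting.
- jam_jar: Jam jar with white lid, 65 mm in diameter, 94 mm high, loose on the worktop beside the keeper; to be left alone. Origin at the centre of its underside.
- salt_shaker: Glass salt shaker, 44 mm in diameter, 90 mm high, loose beside the keeper; to be left alone. Origin at the centre of its underside.
- spice_a: Spice jar with black cap, 41 mm in diameter, 105 mm high, loose beside the keeper; to be left alone. Origin at the centre of its underside.
- tumbler: Small clear glass, 48 mm in diameter, 61 mm high, loose beside the keeper; to be left alone. Origin at the centre of its underside.

How it is judged:
On the way, in this order (a step that is already met when the one before it is completed fails the run):
1. the knob is pushed along the long leg to the corner (value of joint shutter above 0.111 m and value of joint cross below 0.01 m), for 0.05 s.
2. the knob is pushed sideways to the end of the short leg (value of joint shutter above 0.111 m and value of joint cross above 0.03 m), for 0.1 s.
At the end, for the whole second after the job is handed in: The knob rests at the end of the short leg: at least 30 mm of the 35 mm sideways travel, still past the corner along the long leg (at least 111 mm of 116), shutter lying down (lifted less than 4 mm); the four loose things stand upright and at rest (all of step 2 and value of joint lift below 0.004 m and value of joint shutter below 0.122 m and value of joint cross below 0.041 m and linear speed of each of jam_jar, salt_shaker, spice_a, tumbler below 0.02 m/s and angle between each of jam_jar, salt_shaker, spice_a, tumbler's own z axis and vertical below 0.15 rad); the robot touches nothing.
It fails at once if the knob and shutter are lifted (more than 6 mm) (value of joint lift above 0.006 m).
It fails at once if the knob is gripped or forced (finger forces on it add up to more than 35 N) (contact force between the fingers and shutter above 35 N).
It fails at once if a jar, the shaker or the glass is moved (more than 20 mm), lifted or tipped (distance of any of jam_jar, salt_shaker, spice_a, tumbler from where it was at the start of the episode above 0.02 m or angle between any of jam_jar, salt_shaker, spice_a, tumbler's own z axis and vertical above 0.3 rad).
It also fails if it takes over 42 s, if anything falls off the work surface, if the arm or the gripper's body presses on something with over 40 N, if the wrist force passes 120 N, or if a joint passes its speed limit or range.

### The arm

A 6-joint arm with a two-finger parallel gripper is mounted at the origin on a cart in front of the work surface, level with it; the furniture and walls round the work are solid. World frame = base frame: x ahead of the robot, y to its left, z up, the work surface at z = 0. Lengths are in m, angles in rad, forces in N, time in s.
With the tool pointing down it reaches from about 0.3 to 0.875 m from the base axis. Payload 6.4 kg.
Tool frame: the origin (TCP) lies where the fingers leave the gripper's body, on its centre line; the fingertips stand 73 mm ahead of it and the grasp point (between the pads) lies 54 mm ahead of it; z points along the fingers, y is the line along which they close (so a half turn about z gives the same grasp; the last joint's range is limited). The gripper opens to 85 mm and grips with 20 to 120 N. Pads are 22 mm wide; open, the fingers measure 114 mm over their backs; the gripper's body (76 mm by 85 mm) begins 54 mm behind the grasp point. The pads swing forward as they close: fully open they stand 13 mm farther back than shut.
Start: joints at [-1.504, 0.181, 1.607, -0, 1.354, -0.206], TCP at [0.155, -0.554, 0.304] pointing down, gripper open.
Joint ranges: [-2.99, 2.99], [-0.89, 2.07], [0.3, 2.58], [-1.14, 4.28], [0, 2.63], [-3.12, 3.12]. Speed limits (rad/s): [2.57, 2.57, 3.01, 3.14, 3.14, 3.14].

### API

Orientations are given as a unit quaternion [w, x, y, z].
In Python, from bench import ctrl gives the robot as it stands.
- The arm moves only by the tool carry_out, never from a script. Its argument "steps" is one flat list of numbers, 7 for each row, row after row: the shift along the tool's x, y, z in m, then the turn, a rotation vector about the tool's x, y, z in rad, then the opening, from 0 (shut) to 1 (fully open). In form: [dx, dy, dz, wx, wy, wz, claw, dx, dy, dz, wx, wy, wz, claw, ...]. A call has 1 to 20 rows; each row is the pose to reach, as a shift and turn from the pose commanded when the call began, along the tool's axes at that moment; what a row does not reach only later rows make up. A row lasts 1/10 s, in which the tool goes at most 50 mm and 8.59 degrees, less where a joint would pass 70% of its speed; a pose out of reach is approached as far as the arm can. A call with a gripper value outside its range is refused whole. The fingers move at their own pace and stop on an object; the grip force is fixed at half the most. Time passes only in rows, so rows that repeat a pose let the fingers close. It gives the time, the measured TCP pose, the force, the opening and the grip force at its end, in the units of the state.
- ctrl.get_obs(): the state, without advancing time (a new reading comes with each control period).
- ctrl.camera(name): name is "scene" or "top"; returns the picture (384x512x3 uint8, red, green, blue); there is no depth.
- ctrl.camera_params(name): a dict with "vertical_fov" (degrees; the focal length in pixels is half the picture's height over the tangent of half this angle, whatever the lens; pixels are square), "cx", "cy" (the principal point, pixels), "k1" (the pictures are not rectified: a ray, as slopes to the right and down, at radius r is drawn at 1 + k1 r^2 times it, then the intrinsics apply), "cam_to_world" (4x4, takes a point from camera to world coordinates). Camera axes: x right, y down, z forward; pixel columns grow to the right and rows downward; lengths in m; the calibration is good to about 2 mm. A picture is of the moment at which its call begins. camera_params takes no time and is no camera call.
- ctrl.hand_in(): hands the job in; it is judged then, once.
The state is a dict: "time_s": time; "q": joint angles; "dq": joint speeds; "joint_efforts": joint torques, N m; "eef_pos": TCP position; "eef_rot": TCP orientation; "wrist_force": force on the tool from outside, world axes, zero at the start; "torque": the same for the moment, N m; "opening": opening from 0.0 (shut) to 1.0 (fully open); "grasp_force": force on a finger pad.
Only numpy, scipy, OpenCV 4.12 (cv2) and the standard library are available. Lean on these libraries where they do the work, as an engineer would, in place of code of your own. Each camera call takes 0.05 s, during which the arm holds its last target. There are 200 camera calls.

## Working session

There is one attempt and no reset: what is moved stays moved. The work goes in short steps, Python scripts to look and compute and a tool call to move; the robot and the scene stay as the last step left them, time stands still between calls to the robot, and variables do not carry over. Pictures are saved under pics/ and viewed, at most 10 in all, crops included, and the job is handed in when it is done.

Besides the shell and the picture viewer there is one more tool, called after "Request:" in YAML: its name, and indented under it one key for each argument. carry_out: Moves the arm, as the interface text tells. Its arguments: {"type":"object","properties":{"steps":{"type":"array"}},"required":["steps"]}

```bash
mkdir -p pics; ls; python3 - <<'E'
from bench import ctrl
import cv2, numpy as np
for n in("scene","top"):
    p=ctrl.camera_params(n); print(n,{k:(np.round(v,4).tolist() if k=="cam_to_world" else v) for k,v in p.items()})
    im=ctrl.camera(n); cv2.imwrite(f"pics/{n}0.png",im[:,:,::-1])
o=ctrl.get_obs(); print(o)
E
```

```text
pics
scene {'vertical_fov': 50.87406517971113, 'cx': 258.8838657372853, 'cy': 195.65170535514844, 'k1': -0.026046045458259736, 'cam_to_world': [[-0.6847, -0.2692, 0.6773, -0.2945], [-0.7284, 0.2857, -0.6228, 0.7939], [-0.0259, -0.9197, -0.3917, 0.5465], [0.0, 0.0, 0.0, 1.0]]}
top {'vertical_fov': 56.3479062000933, 'cx': 253.36384944007366, 'cy': 185.69676396561294, 'k1': -0.03349235971016354, 'cam_to_world': [[0.007, -0.9949, 0.1004, 0.4018], [-0.9997, -0.0095, -0.0246, 0.0932], [0.0254, -0.1002, -0.9946, 1.1029], [0.0, 0.0, 0.0, 1.0]]}
{'time_s': 0.1, 'q': array([-1.50427413e+00,  1.81479150e-01,  1.60793734e+00, -7.73365137e-06,
        1.35381260e+00, -2.06307981e-01]), 'dq': array([ 9.56543283e-05, -1.96716200e-03, -1.39980719e-03,  1.68888025e-03,
       -9.31040967e-04, -1.94972584e-03]), 'joint_efforts': array([ 1.10280012e-03, -4.45877087e+01, -3.52235520e+01, -2.57037691e-04,
        4.15187053e-03,  2.07391463e-05]), 'eef_pos': array([ 0.15492179, -0.55332121,  0.30305301]), 'eef_rot': array([-8.16481809e-04,  9.90709437e-01,  1.35993169e-01,  5.33746703e-05]), 'wrist_force': array([ 0.7688688 , -0.5381815 ,  0.57057387]), 'torque': array([-0.02774231,  0.03439182,  0.01359011]), 'grasp_force': 0.0, 'opening': 1.004985399767838}
```

View pics/scene0.png

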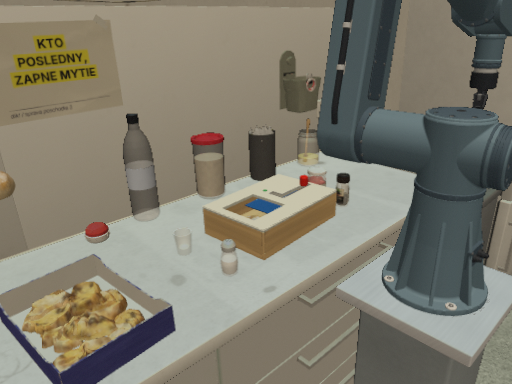

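View pics/top0.png

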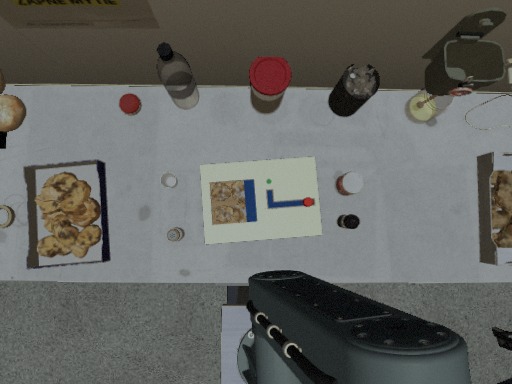

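The top view shows the keeper at about (201..321, 160..240), with its +y towards image left. The knob is at (308,202), the corner at (270,205), the slot end at (270,190) and the green spot at (269,181). The jam jar (350,183) and spice jar (348,221) stand behind the knob; the salt shaker (176,234) and tumbler (169,180) are at the far end. The scene view shows the knob at (304,181).

```bash
cat > h.py <<'E'
from bench import ctrl
import cv2, numpy as np
from scipy.optimize import least_squares
def cam(n):
    p=ctrl.camera_params(n); f=192/np.tan(np.radians(p["vertical_fov"]/2))
    K=np.array([[f,0,p["cx"]],[0,f,p["cy"]],[0,0,1]]); return K,np.array([p["k1"],0,0,0.]),np.array(p["cam_to_world"])
def proj(n,P):
    K,d,T=cam(n); W=np.linalg.inv(T)
    return cv2.projectPoints(np.atleast_2d(P).astype(float),cv2.Rodrigues(W[:3,:3])[0],W[:3,3],K,d)[0][:,0]
def onz(n,uv,z):
    K,d,T=cam(n); s=cv2.undistortPoints(np.array(uv,float).reshape(-1,1,2),K,d)[:,0]
    r=np.c_[s,np.ones(len(s))]@T[:3,:3].T; return T[:3,3]+r*((z-T[2,3])/r[:,2])[:,None]
def tri(uvs):  # {cam:uv}
    g=onz("top",[uvs["top"]],.1)[0]
    r=least_squares(lambda P:np.concatenate([proj(n,P)[0]-uv for n,uv in uvs.items()]),g); return r.x,r.fun
def blobs(m,box):
    x0,y0,x1,y1=box; k=np.zeros_like(m,np.uint8); k[y0:y1,x0:x1]=m[y0:y1,x0:x1]
    n,_,s,c=cv2.connectedComponentsWithStats(k); i=1+np.argmax(s[1:,4]); return c[i],s[i]
def red(im): a=im.astype(int); return ((a[...,0]>110)&(a[...,0]>2.2*a[...,1])&(a[...,0]>2*a[...,2])).astype(np.uint8)
def green(im): a=im.astype(int); return ((a[...,1]>1.25*a[...,0])&(a[...,1]>1.15*a[...,2])&(a[...,1]>60)).astype(np.uint8)
def K2W(pose,p): # pose x,y,th ; p keeper pts
    p=np.atleast_2d(p); c,s=np.cos(pose[2]),np.sin(pose[2]); return np.c_[pose[0]+c*p[:,0]-s*p[:,1],pose[1]+s*p[:,0]+c*p[:,1],p[:,2]]
E
python3 - <<'E'
from h import *
t=cv2.imread("pics/top0.png")[:,:,::-1]; s=cv2.imread("pics/scene0.png")[:,:,::-1]
kt,st=blobs(red(t),(290,185,325,220)); ks,ss=blobs(red(s),(290,170,315,195)); print("knob",kt,st,ks,ss,tri({"top":kt,"scene":ks}))
gt,a=blobs(green(t),(255,170,280,190)); gs,b=blobs(green(s),(250,180,275,200)); print("green",gt,a[4],gs,b[4],tri({"top":gt,"scene":gs}))
# deck outline in top
hsv=cv2.cvtColor(t,cv2.COLOR_RGB2HSV).astype(int)
print(t[230,300],t[165,240],t[150,240],t[250,260])
a=t.astype(int); m=((a[...,0]-a[...,2]>14)&(a[...,0]>150)).astype(np.uint8); k=np.zeros_like(m);k[150:250,190:330]=m[150:250,190:330]
k=cv2.morphologyEx(k,cv2.MORPH_OPEN,np.ones((3,3)));c=max(cv2.findContours(k,0,1)[0],key=cv2.contourArea)
h=cv2.convexHull(c); q=cv2.approxPolyN(h,4)[0].astype(float) if hasattr(cv2,"approxPolyN") else cv2.boxPoints(cv2.minAreaRect(h)); print(q)
W=onz("top",q,.09); print(W.round(4)); print(np.linalg.norm(W-np.roll(W,1,0),axis=1))
for z in (.09,): print("green@.09",onz("top",[gt],z),"knob@.122",onz("top",[kt],.122))
for n in("top","scene"):
    im=cv2.imread(f"pics/{n}0.png"); cr=im[150:250,190:370] if n=="top" else im[160:290,200:360]
    cv2.imwrite(f"pics/{n}_c.png",cv2.resize(cr,None,fx=4.4,fy=4.4,interpolation=cv2.INTER_CUBIC))
E
```

```text
knob [307.89655172 201.53448276] [304 198   9   8  58] [303.51948052 180.19480519] [300 175   8  11  77] (array([ 0.45911121, -0.084933  ,  0.1042379 ]), array([ 0.12574783,  0.1376703 , -0.20303705,  0.01324574]))
green [268.35 181.  ] 20 [264.5 190. ] 4 (array([0.51752885, 0.02493189, 0.08845157]), array([ 0.20112699,  0.19881994, -0.29680753, -0.00336469]))
[164 174 158] [168 175 161] [143 147 150] [133 138 139]
[[315. 204.]
 [305. 204.]
 [305. 200.]
 [308. 197.]]
[[ 0.4535 -0.1074  0.09  ]
 [ 0.4532 -0.0788  0.09  ]
 [ 0.4646 -0.0789  0.09  ]
 [ 0.4732 -0.0875  0.09  ]]
[0.0280132  0.02857528 0.01137028 0.01220405]
green@.09 [[0.51791629 0.02561134 0.09      ]] knob@.122 [[ 0.45846802 -0.08141891  0.122     ]]
```

View pics/top_c.png

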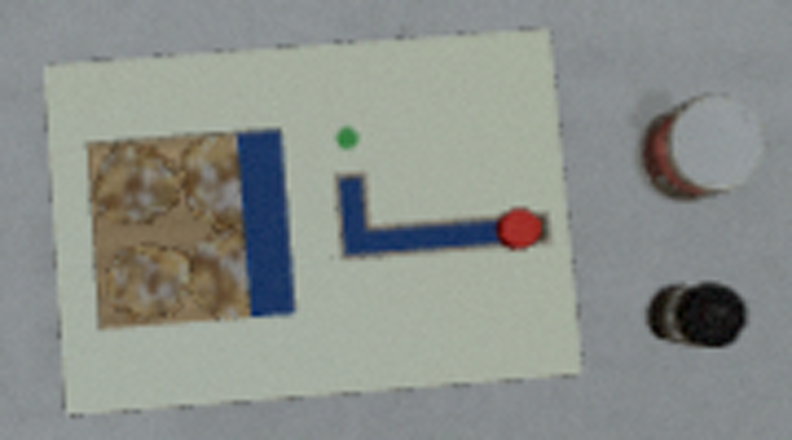

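The 4.4x crop shows the deck corners at (45,66), (549,29), (580,374) and (68,414). The slot's outer corner is at (345,256), the short leg's end edge at (337..364,175), the knob at (519,229) and the green spot at (347,138). The jam lid is centred at (717,142) and the spice cap at (711,314).

```bash
cat >> h.py <<'E'
c2p=lambda q:(np.array(q,float)+.5)/4.4-.5+np.array([190,150])
E
python3 - <<'E'
from h import *
kp=np.array([[112,150,90],[112,-180,90],[-112,-180,90],[-112,150,90],[50.5,-42,90],[-26,-33.5,90],[-26,-50,90.]])/1e3
# opening corners too
px=c2p([[45,66],[549,29],[580,374],[68,414],[347,138],[345,256],[345,256]])
kp=kp[:6];px=px[:6]
op=np.array([[60,126,90],[-60,126,90],[60,0,90],[-60,0,90]])/1e3; opx=c2p([[87,143],[98,328],[282,130],[295,315]])
kp=np.r_[kp,op];px=np.r_[px,opx]
r=least_squares(lambda v:(proj("top",K2W(v,kp))-px).ravel(),[.45,.05,0.05],loss="soft_l1"); v=r.x
print("pose",v,"deg",np.degrees(v[2])); print((proj("top",K2W(v,kp))-px).round(2).tolist())
# check z with scene cam: predict green & knob in scene
print("green scene pred",proj("scene",K2W(v,[.0505,-.042,.09])),"meas 264.5 190")
kt=np.array([307.9,201.5])
k=onz("top",[kt],.115)[0]; d=k[:2]-v[:2]; c,s=np.cos(v[2]),np.sin(v[2]); print("knob world",k,"keeper",c*d[0]+s*d[1],-s*d[0]+c*d[1])
for n,p in dict(corner=[-.0175,-.042,.09],end=[.0175,-.042,.09],start0=[-.0175,-.158,.09]).items(): print(n,K2W(v,p))
print("jam",onz("top",[c2p([717,142])],.094),"spice",onz("top",[c2p([711,314])],.105),"salt",onz("top",[[176,234]],.09),"tum",onz("top",[[169,180]],.061))
im=cv2.imread("pics/scene0.png")
for p in proj("scene",K2W(v,kp)): cv2.circle(im,tuple(int(x) for x in p.round()),1,(255,0,255),-1)
cv2.imwrite("pics/sc1.png",cv2.resize(im[160:270,190:370],None,fx=4.4,fy=4.4,interpolation=cv2.INTER_CUBIC))
E
```

```text
pose [0.46405736 0.06270021 0.08324367] deg 4.769510887996926
[[-0.11, -0.08], [0.12, 0.17], [0.4, -0.07], [-0.37, 0.05], [0.07, 0.04], [-0.3, 0.26], [-0.07, -0.1], [0.19, 0.27], [-0.11, -0.38], [0.18, -0.19]]
green scene pred [[264.08517444 189.4982249 ]] meas 264.5 190
knob world [ 0.45896824 -0.08267573  0.115     ] keeper -0.017159155599983412 -0.14444938302836696
corner [[0.45011016 0.01939056 0.09      ]]
end [[0.48498896 0.02230072 0.09      ]]
start0 [[ 0.45975528 -0.09620776  0.09      ]]
jam [[ 0.5173337  -0.21545364  0.094     ]] spice [[ 0.40594361 -0.20600256  0.105     ]] salt [[0.36637229 0.2834406  0.09      ]] tum [[0.52132427 0.31357983 0.061     ]]
```

View pics/sc1.png

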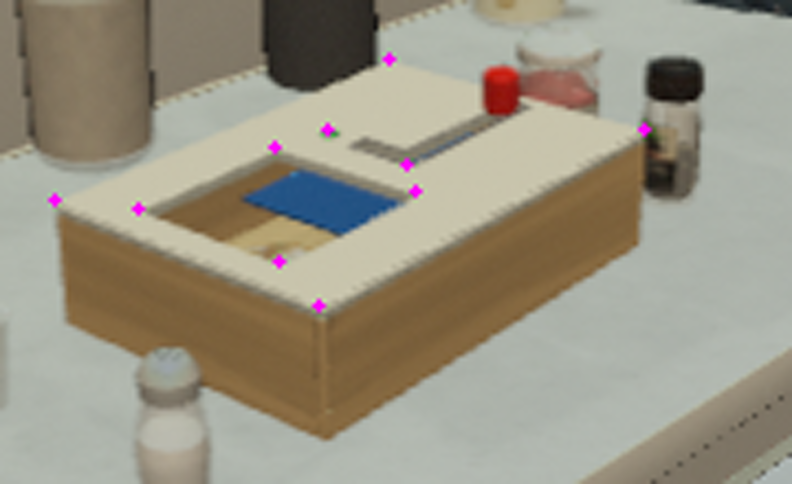

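The overlay in the scene view lies on the deck corners and opening to within about 1–2 mm, so the pose holds. The knob is at keeper (-17, -144) mm. I'll work out the approach with the fingers shut, which is the flat back of a finger set behind the knob.

```bash
cat >> h.py <<'E'
from scipy.spatial.transform import Rotation as R
POSE=[0.46406,0.06270,0.08324]
def go(x,y,z,yaw=True): # TCP target in keeper xy (m), world z
    o=ctrl.get_obs(); q=o["eef_rot"]; A=R.from_quat([q[1],q[2],q[3],q[0]]); p=o["eef_pos"]
    t=K2W(POSE,[x,y,z])[0]; B=R.from_euler("z",POSE[2])*R.from_euler("x",np.pi)
    d=A.inv().apply(t-p); w=(A.inv()*B).as_rotvec(); print("shift",d.round(4),"turn",w.round(4))
def st():
    o=ctrl.get_obs(); p=o["eef_pos"]; c,s=np.cos(POSE[2]),np.sin(POSE[2]); d=p[:2]-POSE[:2]
    print(o["time_s"],"keeper mm",(1e3*np.array([c*d[0]+s*d[1],-s*d[0]+c*d[1],p[2]])).round(1),"F",o["wrist_force"].round(1),o["opening"])
E
python3 -c "
from h import *
go(-.0175,-.190,.26)"
```

```text
shift [ 0.4107 -0.3266  0.0437] turn [-0.0016 -0.0002  0.1896]
```

Request:
carry_out:
  steps: [0.008, -0.007, 0.001, 0, 0, 0.004, 0, 0.025, -0.02, 0.003, 0, 0, 0.011, 0, 0.049, -0.039, 0.005, 0, 0, 0.023, 0, 0.078, -0.062, 0.008, 0, 0, 0.036, 0, 0.111, -0.088, 0.012, 0, 0, 0.051, 0, 0.144, -0.114, 0.015, 0, 0, 0.067, 0, 0.177, -0.141, 0.019, 0, 0, 0.082, 0, 0.21, -0.167, 0.022, 0, 0, 0.097, 0, 0.242, -0.193, 0.026, 0, 0, 0.112, 0, 0.275, -0.219, 0.029, 0, 0, 0.127, 0, 0.308, -0.245, 0.033, 0, 0, 0.142, 0, 0.337, -0.268, 0.036, 0, 0, 0.156, 0, 0.366, -0.291, 0.039, 0, 0, 0.169, 0, 0.386, -0.307, 0.041, 0, 0, 0.179, 0, 0.403, -0.32, 0.043, 0, 0, 0.186, 0, 0.411, -0.327, 0.044, 0, 0, 0.19, 0, 0.411, -0.327, 0.044, 0, 0, 0.19, 0, 0.411, -0.327, 0.044, 0, 0, 0.19, 0]

```text
time_s: 1.9
eef_pos: [0.4622, -0.1283, 0.2598]
eef_rot: [0.0, 0.999, 0.042, -0.0]
wrist_force: [0.0, -0.2, 0.3]
opening: 0.002
grasp_force: 0.0
```

```bash
python3 -c "
from h import *
st(); go(-.0175,-.190,.173)
im=ctrl.camera('scene')[:,:,::-1].copy()
cv2.imwrite('pics/sc2.png',cv2.resize(im[80:220,240:420],None,fx=4.2,fy=4.2,interpolation=cv2.INTER_CUBIC))
p=ctrl.get_obs()['eef_pos']
for h in (.06,.073,.086): print(h,(proj('scene',p-[0,0,h])-[240,80])*4.2)
"
```

```text
1.9 keeper mm [ -17.7 -190.2  259.8] F [ 0.  -0.2  0.3] 0.0017693785073991978
shift [ 0.0003 -0.0002  0.0868] turn [ 0.0002  0.0005 -0.    ]
0.06 [[304.8047366  280.14278996]]
0.073 [[304.34780424 297.47971799]]
0.086 [[303.89337256 314.67657394]]
```

View pics/sc2.png

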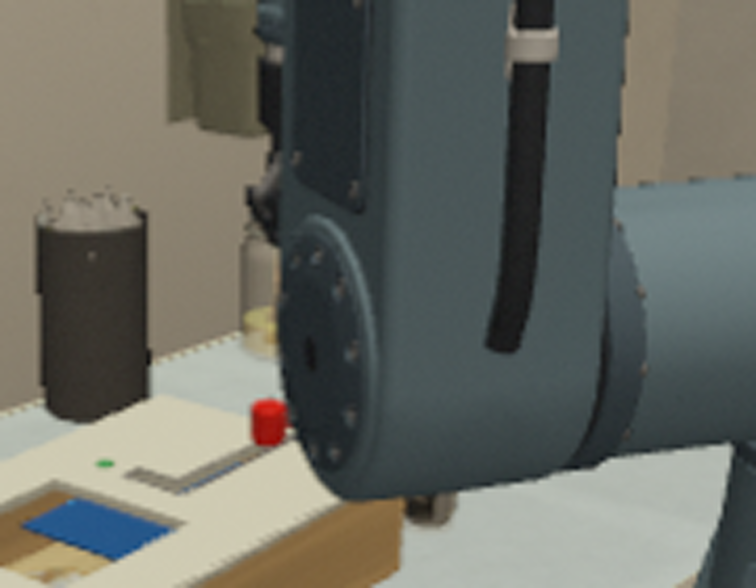

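The scene view shows the knob at (268,422), but the forearm hides the fingers. The fingertip length when shut is therefore unconfirmed, so I'll descend to a height that suits either reading (73 or 86 mm), then start a gentle push.

Request:
carry_out:
  steps: [0, 0, 0.01, 0, 0, 0, 0, 0, 0, 0.03, 0, 0, 0, 0, 0, 0, 0.05, 0, 0, 0, 0, 0, 0, 0.066, 0, 0, 0, 0, 0, 0, 0.076, 0, 0, 0, 0, 0, 0, 0.076, 0, 0, 0, 0, 0, -0.004, 0.076, 0, 0, 0, 0, 0, -0.008, 0.076, 0, 0, 0, 0, 0, -0.012, 0.076, 0, 0, 0, 0, 0, -0.015, 0.076, 0, 0, 0, 0, 0, -0.018, 0.076, 0, 0, 0, 0, 0, -0.021, 0.076, 0, 0, 0, 0, 0, -0.024, 0.076, 0, 0, 0, 0, 0, -0.027, 0.076, 0, 0, 0, 0, 0, -0.03, 0.076, 0, 0, 0, 0, 0, -0.033, 0.076, 0, 0, 0, 0, 0, -0.036, 0.076, 0, 0, 0, 0, 0, -0.039, 0.076, 0, 0, 0, 0]

```text
time_s: 3.75
eef_pos: [0.4595, -0.0891, 0.184]
eef_rot: [0.0, 0.999, 0.041, 0.0]
wrist_force: [0.2, -2.3, 0.9]
opening: 0.002
grasp_force: 1.2
```

```bash
python3 -c "
from h import *
st()
for n in('scene','top'): cv2.imwrite(f'pics/{n}3.png',ctrl.camera(n)[:,:,::-1])
a=cv2.imread('pics/scene3.png')[130:250,220:370];b=cv2.imread('pics/top3.png')[130:250,220:370]
cv2.imwrite('pics/c3.png',cv2.resize(np.hstack([a,b]),None,fx=2.6,fy=2.6,interpolation=cv2.INTER_CUBIC))"
```

```text
3.75 keeper mm [ -17.2 -150.9  184. ] F [ 0.2 -2.3  0.9] 0.0020229606947601993
```

View pics/c3.png

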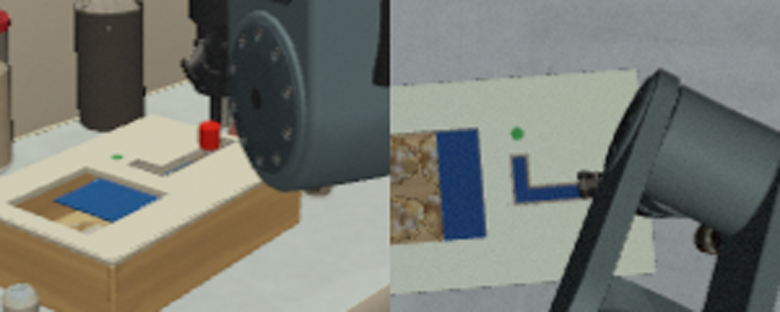

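The scene half shows the knob at (209,135) with a finger against it. The top half shows the arm over the knob, but the slot's corner stays clear at (520,195). Force is 2.3 N, so it is sliding. I'll track the knob in the scene view and push on.

```bash
cat >> h.py <<'E'
def knob(im):
    # top edge rows of the red blob in the scene view, fitted as centroid; keeper coords at mid-height
    c,s=blobs(red(im),(240,165,330,205)); P=onz("scene",[c],.107)[0]; d=P[:2]-POSE[:2]; a,b=np.cos(POSE[2]),np.sin(POSE[2])
    print("knob keeper mm",(1e3*np.array([a*d[0]+b*d[1],-b*d[0]+a*d[1]])).round(1),"px",c.round(1),s)
def look():
    im=ctrl.camera("scene"); st(); knob(im); return im
E
python3 -c "
from h import *
for f in('scene0','scene3'): knob(cv2.imread(f'pics/{f}.png')[:,:,::-1])"
```

```text
knob keeper mm [ -21.9 -141.3] px [303.5 180.2] [300 175   8  11  77]
knob keeper mm [ -20.9 -125.6] px [300.2 181.6] [297 176   8  12  75]
```

Request:
carry_out:
  steps: [0, -0.003, 0, 0, 0, 0, 0, 0, -0.007, 0, 0, 0, 0, 0, 0, -0.011, 0, 0, 0, 0, 0, 0, -0.015, 0, 0, 0, 0, 0, 0, -0.019, 0, 0, 0, 0, 0, 0, -0.023, 0, 0, 0, 0, 0, 0, -0.027, 0, 0, 0, 0, 0, 0, -0.031, 0, 0, 0, 0, 0, 0, -0.035, 0, 0, 0, 0, 0, 0, -0.039, 0, 0, 0, 0, 0, 0, -0.043, 0, 0, 0, 0, 0, 0, -0.047, 0, 0, 0, 0, 0, 0, -0.05, 0, 0, 0, 0, 0, 0, -0.053, 0, 0, 0, 0, 0, 0, -0.056, 0, 0, 0, 0, 0, 0, -0.059, 0, 0, 0, 0, 0, 0, -0.062, 0, 0, 0, 0, 0, 0, -0.064, 0, 0, 0, 0, 0, 0, -0.065, 0, 0, 0, 0, 0, 0, -0.065, 0, 0, 0, 0, 0]

```text
time_s: 5.85
eef_pos: [0.454, -0.0242, 0.1838]
eef_rot: [-0.0, 0.999, 0.041, -0.0]
wrist_force: [-0.5, -1.0, 1.7]
opening: 0.005
grasp_force: 0.7
```

```bash
python3 -c "
from h import *
im=look(); t=ctrl.camera('top')
a=im[130:250,210:360][:,:,::-1];b=t[130:250,210:360][:,:,::-1]
cv2.imwrite('pics/c4.png',cv2.resize(np.hstack([a,b]),None,fx=2.6,fy=2.6,interpolation=cv2.INTER_CUBIC))"
```

```text
5.9 keeper mm [-17.3 -85.8 183.8] F [-0.2 -0.9  2.1] 0.00015533070610816813
knob keeper mm [-21.  -60.2] px [286.7 188. ] [283 183   8  11  82]
```

View pics/c4.png

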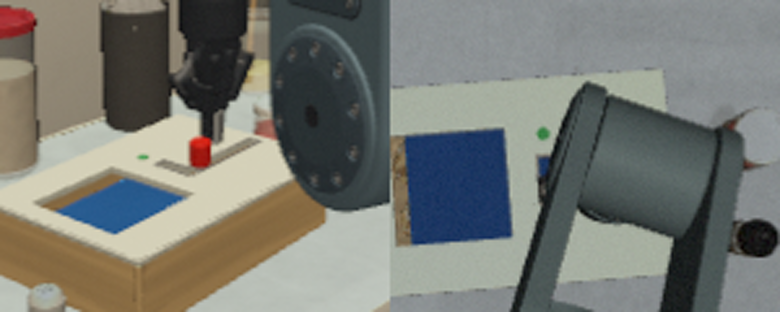

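Scene half: the knob is at (200,152), just short of the corner at about (185,165), and the shutter covers most of the biscuits. About 22 mm remain. I'll go 17 mm, then creep while watching the force.

Request:
carry_out:
  steps: [0, -0.002, 0, 0, 0, 0, 0, 0, -0.005, 0, 0, 0, 0, 0, 0, -0.008, 0, 0, 0, 0, 0, 0, -0.011, 0, 0, 0, 0, 0, 0, -0.014, 0, 0, 0, 0, 0, 0, -0.016, 0, 0, 0, 0, 0, 0, -0.017, 0, 0, 0, 0, 0, 0, -0.017, 0, 0, 0, 0, 0]

```text
time_s: 6.75
eef_pos: [0.4525, -0.0072, 0.1838]
eef_rot: [-0.0, 0.999, 0.042, -0.0]
wrist_force: [-1.2, -1.0, 2.1]
opening: -0.0
grasp_force: 0.5
```

Request:
carry_out:
  steps: [0, -0.001, 0, 0, 0, 0, 0, 0, -0.002, 0, 0, 0, 0, 0, 0, -0.002, 0, 0, 0, 0, 0]

```text
time_s: 7.05
eef_pos: [0.4524, -0.0054, 0.1838]
eef_rot: [-0.0, 0.999, 0.041, -0.0]
wrist_force: [-1.3, -1.7, 0.9]
opening: 0.003
grasp_force: 0.8
```

```bash
cat >> h.py <<'E'
def edge(t): # shutter's leading edge: leftmost blue along keeper -x..x lines, z .085, keeper y mm
    a=t.astype(int); m=(a[...,2]>1.5*a[...,0])&(a[...,2]>1.2*a[...,1])&(a[...,2]>60); out=[]
    for r in range(190,215):
        c=np.where(m[r,200:260])[0]
        if len(c)>5:
            P=onz("top",[[200+c[0]-.5,r]],.085)[0]; d=P[:2]-POSE[:2]; out.append(1e3*(-np.sin(POSE[2])*d[0]+np.cos(POSE[2])*d[1]))
    print("edge y",np.median(out) if out else None,len(out))
E
python3 -c "
from h import *
edge(cv2.imread('pics/top0.png')[:,:,::-1]);edge(cv2.imread('pics/top3.png')[:,:,::-1])
look();edge(ctrl.camera('top'))"
```

```text
edge y 28.76672303562165 25
edge y 46.204233988188726 25
7.1 keeper mm [-17.3 -67.  183.9] F [-0.1 -1.2  0.5] -0.0009074225865201252
knob keeper mm [-20.4 -42.1] px [282.6 189.8] [279 184   8  12  87]
edge y 125.65458133130439 25
```

Request:
carry_out:
  steps: [0, -0.001, 0, 0, 0, 0, 0, 0, -0.001, 0, 0, 0, 0, 0]

```text
time_s: 7.35
eef_pos: [0.4523, -0.0045, 0.1839]
eef_rot: [-0.0, 0.999, 0.041, -0.0]
wrist_force: [-0.5, -2.3, 1.5]
opening: -0.004
grasp_force: 0.9
```

Request:
carry_out:
  steps: [0, -0.001, 0, 0, 0, 0, 0, 0, -0.001, 0, 0, 0, 0, 0]

```text
time_s: 7.55
eef_pos: [0.4523, -0.0034, 0.1839]
eef_rot: [-0.0, 0.999, 0.041, -0.0]
wrist_force: [0.1, -1.8, -0.2]
opening: 0.002
grasp_force: 0.9
```

Request:
carry_out:
  steps: [0, -0.001, 0, 0, 0, 0, 0, 0, -0.001, 0, 0, 0, 0, 0]

```text
time_s: 7.75
eef_pos: [0.4522, -0.0024, 0.1839]
eef_rot: [-0.0, 0.999, 0.041, -0.0]
wrist_force: [-1.5, -2.9, 1.0]
opening: -0.001
grasp_force: 0.8
```

Request:
carry_out:
  steps: [0, -0.001, 0, 0, 0, 0, 0, 0, -0.001, 0, 0, 0, 0, 0]

```text
time_s: 7.95
eef_pos: [0.4521, -0.0018, 0.1839]
eef_rot: [0.0, 0.999, 0.041, -0.0]
wrist_force: [-0.8, -5.1, 0.3]
opening: -0.001
grasp_force: 2.0
```

Request:
carry_out:
  steps: [0, -0.0005, 0, 0, 0, 0, 0, 0, -0.001, 0, 0, 0, 0, 0]

```text
time_s: 8.15
eef_pos: [0.4521, -0.0014, 0.1839]
eef_rot: [0.001, 0.999, 0.042, -0.0]
wrist_force: [-0.6, -9.1, -0.2]
opening: 0.002
grasp_force: 4.0
```

```bash
python3 -c "
from h import *
look()"
```

```text
8.2 keeper mm [-17.2 -62.9 183.9] F [-0.6 -8.1 -0.4] 0.0022113465613373537
knob keeper mm [-21.3 -37.4] px [281.8 190.4] [278 185   9  12  87]
```

The force rose to 8–9 N with the arm stalled, so the knob is against the stop at the corner (shutter about 0.1185). I'll back off, go round to the knob's -x side, and line up.

Request:
carry_out:
  steps: [0, 0.005, 0, 0, 0, 0, 0, 0, 0.014, 0, 0, 0, 0, 0, 0, 0.02, 0, 0, 0, 0, 0, -0.006, 0.022, 0, 0, 0, 0, 0, -0.018, 0.022, 0, 0, 0, 0, 0, -0.03, 0.02, 0, 0, 0, 0, 0, -0.038, 0.014, 0, 0, 0, 0, 0, -0.04, 0.005, 0, 0, 0, 0, 0, -0.04, -0.006, 0, 0, 0, 0, 0, -0.04, -0.015, 0, 0, 0, 0, 0, -0.04, -0.02, 0, 0, 0, 0, 0, -0.04, -0.021, 0, 0, 0, 0, 0, -0.04, -0.021, 0, 0, 0, 0, 0]

```text
time_s: 9.5
eef_pos: [0.4106, 0.0174, 0.1839]
eef_rot: [0.0, 0.999, 0.042, 0.0]
wrist_force: [0.4, 0.5, -0.2]
opening: -0.004
grasp_force: 0.0
```

```bash
python3 -c "
from h import *
im=look(); t=ctrl.camera('top')
a=im[130:250,210:360][:,:,::-1];b=t[130:250,210:360][:,:,::-1]
cv2.imwrite('pics/c5.png',cv2.resize(np.hstack([a,b]),None,fx=2.6,fy=2.6,interpolation=cv2.INTER_CUBIC))"
```

```text
9.55 keeper mm [-57.  -41.  183.9] F [-0.3  0.5  0.3] -0.000454708057548698
knob keeper mm [-22.2 -36.3] px [281.8 190.6] [278 185   8  12  81]
```

View pics/c5.png

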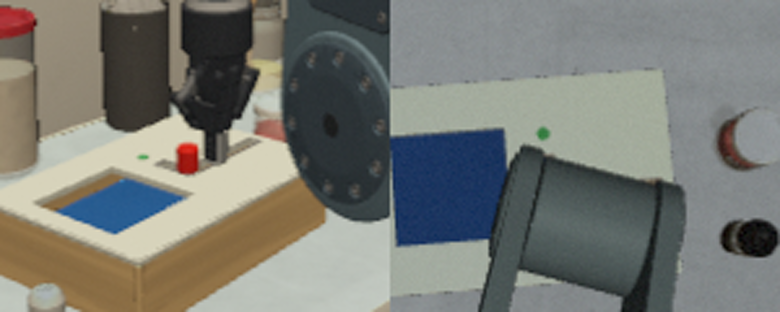

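The scene half shows the knob at (187,158) at the corner, with the finger beside it on the near (-x) side at (215,150). The top half shows the shutter covering the opening. Now I'll push sideways.

Request:
carry_out:
  steps: [0.003, 0, 0, 0, 0, 0, 0, 0.006, 0, 0, 0, 0, 0, 0, 0.009, 0, 0, 0, 0, 0, 0, 0.012, 0, 0, 0, 0, 0, 0, 0.014, 0, 0, 0, 0, 0, 0, 0.016, 0, 0, 0, 0, 0, 0, 0.018, 0, 0, 0, 0, 0, 0, 0.02, 0, 0, 0, 0, 0, 0, 0.022, 0, 0, 0, 0, 0, 0, 0.024, 0, 0, 0, 0, 0, 0, 0.026, 0, 0, 0, 0, 0, 0, 0.026, 0, 0, 0, 0, 0, 0]

```text
time_s: 10.8
eef_pos: [0.4366, 0.0193, 0.1838]
eef_rot: [-0.0, 0.999, 0.041, 0.0]
wrist_force: [-1.0, 0.2, -0.4]
opening: 0.002
grasp_force: 1.0
```

```bash
python3 -c "
from h import *
look()"
```

```text
10.85 keeper mm [-30.9 -41.  183.9] F [-1.9  0.4  0.1] 0.0016938041897782959
knob keeper mm [-11.2 -33.5] px [278.2 189.9] [275 184   8  12  76]
```

The knob has moved about 10 mm sideways at 2 N, so I'll continue.

Request:
carry_out:
  steps: [0.002, 0, 0, 0, 0, 0, 0, 0.004, 0, 0, 0, 0, 0, 0, 0.006, 0, 0, 0, 0, 0, 0, 0.008, 0, 0, 0, 0, 0, 0, 0.01, 0, 0, 0, 0, 0, 0, 0.012, 0, 0, 0, 0, 0, 0, 0.014, 0, 0, 0, 0, 0, 0, 0.016, 0, 0, 0, 0, 0, 0, 0.018, 0, 0, 0, 0, 0, 0, 0.02, 0, 0, 0, 0, 0, 0, 0.021, 0, 0, 0, 0, 0, 0, 0.022, 0, 0, 0, 0, 0, 0, 0.022, 0, 0, 0, 0, 0, 0]

```text
time_s: 12.15
eef_pos: [0.4585, 0.0211, 0.1839]
eef_rot: [-0.0, 0.999, 0.041, 0.0]
wrist_force: [-2.4, -0.6, -1.0]
opening: -0.003
grasp_force: 1.2
```

Request:
carry_out:
  steps: [0.001, 0, 0, 0, 0, 0, 0, 0.001, 0, 0, 0, 0, 0, 0]

```text
time_s: 12.35
eef_pos: [0.4594, 0.0211, 0.1839]
eef_rot: [-0.0, 0.999, 0.041, 0.0]
wrist_force: [-2.4, -0.9, -0.2]
opening: 0.002
grasp_force: 1.4
```

Request:
carry_out:
  steps: [0.001, 0, 0, 0, 0, 0, 0, 0.001, 0, 0, 0, 0, 0, 0]

```text
time_s: 12.55
eef_pos: [0.4604, 0.0212, 0.1839]
eef_rot: [-0.0, 0.999, 0.041, 0.0]
wrist_force: [-2.3, -0.2, -0.7]
opening: 0.0
grasp_force: 1.4
```

```bash
python3 -c "
from h import *
look()"
```

```text
12.6 keeper mm [ -7.1 -41.  183.9] F [-2.8 -0.2 -0.2] -0.0025952255891861825
knob keeper mm [ 12.2 -33.8] px [272. 188.] [269 183   8  11  68]
```

Cross is at about 34 mm. I'll creep on to the end stop by feel.

Request:
carry_out:
  steps: [0.001, 0, 0, 0, 0, 0, 0, 0.001, 0, 0, 0, 0, 0, 0]

```text
time_s: 12.8
eef_pos: [0.4614, 0.0213, 0.1839]
eef_rot: [-0.0, 0.999, 0.041, 0.0]
wrist_force: [-2.4, -1.1, -1.0]
opening: -0.003
grasp_force: 1.4
```

Request:
carry_out:
  steps: [0.001, 0, 0, 0, 0, 0, 0, 0.001, 0, 0, 0, 0, 0, 0]

```text
time_s: 13.0
eef_pos: [0.4624, 0.0214, 0.1839]
eef_rot: [-0.0, 0.999, 0.041, 0.0]
wrist_force: [-2.3, -0.1, -0.1]
opening: -0.0
grasp_force: 1.4
```

Request:
carry_out:
  steps: [0.001, 0, 0, 0, 0, 0, 0, 0.001, 0, 0, 0, 0, 0, 0]

```text
time_s: 13.2
eef_pos: [0.4628, 0.0215, 0.1838]
eef_rot: [-0.0, 0.999, 0.041, -0.001]
wrist_force: [-5.6, -0.9, 2.3]
opening: 0.002
grasp_force: 2.9
```

At 5.6 N with the arm lagging, the knob is at the end stop. I'll back away, rise, and check.

Request:
carry_out:
  steps: [-0.003, 0, 0, 0, 0, 0, 0, -0.01, 0, 0, 0, 0, 0, 0, -0.02, 0, 0, 0, 0, 0, 0, -0.028, 0, -0.003, 0, 0, 0, 0, -0.03, 0, -0.015, 0, 0, 0, 0, -0.03, 0, -0.04, 0, 0, 0, 0, -0.03, 0, -0.07, 0, 0, 0, 0, -0.03, 0, -0.095, 0, 0, 0, 0, -0.03, 0, -0.1, 0, 0, 0, 0, -0.03, 0, -0.1, 0, 0, 0, 0]

```text
time_s: 14.2
eef_pos: [0.4339, 0.0188, 0.2854]
eef_rot: [0.0, 0.999, 0.041, 0.002]
wrist_force: [-1.0, -0.9, -0.4]
opening: 0.0
grasp_force: 0.0
```

```bash
python3 -c "
from h import *
im=look(); t=ctrl.camera('top')
a=im[130:250,210:360][:,:,::-1];b=t[130:250,210:360][:,:,::-1]
cv2.imwrite('pics/c6.png',cv2.resize(np.hstack([a,b]),None,fx=2.6,fy=2.6,interpolation=cv2.INTER_CUBIC))"
```

```text
14.25 keeper mm [-34.3 -41.  284. ] F [-0.6 -0.4  0.2] 0.0015739602798614622
knob keeper mm [ 14.2 -35.9] px [271.9 187.6] [269 182   7  12  74]
```

View pics/c6.png

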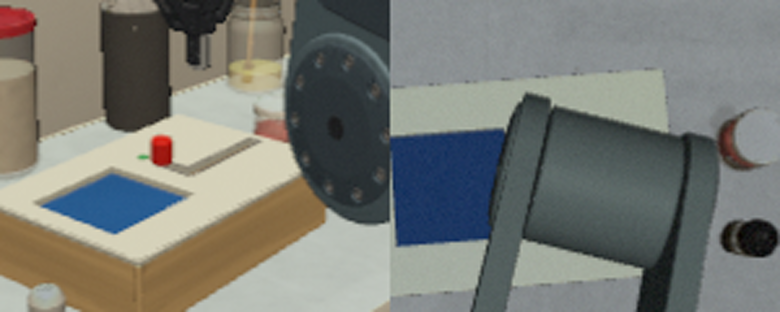

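The scene half shows the knob at (162,150), at the end of the short leg beside the green spot (143,157). The shutter fills the opening, the gripper is clear, and the jars and shaker in view are where they were.

```bash
python3 -c "
from bench import ctrl
print(ctrl.hand_in())"
```

```text
the job is handed in; nothing more can be done
None
```

The knob was pushed to the corner and then to the end stop of the short leg beside the green spot, the shutter covers the biscuits, the loose things were left alone, and the job is handed in (no verdict was returned).

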